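# Refit and lock the drip tray

## Task

Put the steel drip tray back on its slate-grey clamp base: hook its tongue under the base's lip and let the tray down flat between the stops. Then take the red quarter-turn stud from the spoon tray, line its blade up with the slot, push it fully home, give it a quarter turn so that it locks crosswise, and let go. Do not disturb the mugs, the canister, the jar or the white dripper cone.

Things in the scene. Friction and masses are not known exactly. Their poses are not given: they have to be found in the camera images.
- tray_grip (a point): Centre of the navy upright handle tab of the loose steel drip tray (350 g +-30 %). Axes: x from tongue end to stud-hole end, y across, z up. Tab 8 mm thick (x), 60 wide (y), 60 high, standing on a 6 mm plate; this point is 36 mm above the tray's underside. Plate 90 wide (y), x = -45 to +105 mm from here. The tray starts flat on the glass shelf, whose top is 60 mm above the work surface.
- tray_tongue (a point): Middle of the tongue tip's lower edge, on the tray (same axes; 63 mm in -x and 36 mm below tray_grip). The tongue is 60 mm wide, 4 mm thick, flush with the underside, and juts 18 mm out of the plate.
- tray_hole (a point): Centre, at the underside, of the tray's through hole for the stud: 22 (x) by 48 mm (y); same axes, 75 mm in +x of the tab. Seated, it lies over the slot.
- mount_slot (a point): Centre of the keyed slot's mouth in the floor of the fixed slate-grey clamp base (floor 30 mm above the glass). x from lip end to slot end, y along the slot, z up. White-edged slot 40 (y) by 13 mm (x), floor 6 mm thick, free room below so the blade can turn either way. Base spans x = -155 to +40, y = +-55 mm. The seated tray's tab centre is at x = -75, y = 0, z = +36 mm here (play 2.5 mm).
- mount_lip (a point): Middle of the free lower edge of the dark steel lip at the base's -x end (axes as the slot's; 126 mm in -x of the slot). 12 mm above the floor; lip 80 mm wide, 5 thick. Groove under it goes 14.5 mm deep in -x; cheeks at y = +-33 mm. The tray cannot drop in flat: slide the tongue under the lip with the other end raised about 12 degrees, then lower that end.
- mount_stop (a point): Middle of the inner lower edge of the 6 mm high end stop bar on the base floor, 32.8 mm in +x of the slot; axes as the slot's. Two 6 mm high side ears beside it have inner faces at y = +-48 mm. The tray's end comes down between them.
- plunger_top (a point): Top of the round brass spring pin in the slot, 3 mm below the slot's mouth when free. It pushes an entering stud up with 2 N, rising to 4 N when the stud is home; a stud let go unturned is lifted about 12 mm.
- stud_grip (a point): Centre of the red upright wing (70 mm long in x, 12 thick in y, 40 high) of the loose quarter-turn stud (120 g +-30 %). Under it a flange disc 58 mm wide, 5 thick, underside 25 mm below here. It starts with the flange on the long rims of the spoon tray, any yaw. Pushed home (flange on the seated tray) this point is 31 mm above the slot's mouth; a quarter turn locks it and the spring lifts it to 33 mm.
- stud_blade (a point): Middle of the underside of the stud's blade, 46 mm below stud_grip. Blade 36 mm long (x, parallel to the wing), 9 thick, 7 high, on a shaft 9 mm in diameter, 14 mm long between flange and blade. It enters the slot only with the wing along the slot.
- spoon_tray: Fixed open wooden spoon tray, 54 (x) by 190 (y) by 34 mm high, origin at the centre of its underside.
- mugs_mid (a point): Centre of two stacked enamel mugs that move as one: 80 mm in diameter, 125 mm high, handles on the +y side reaching 62 mm from the axis. Bystander.
- canister_mid (a point): Centre of the closed aluminium canister, 76 mm in diameter, 86 mm high. Bystander.
- jar_mid (a point): Centre of a closed jar, 68 mm in diameter, 80 mm high. Bystander.
- cone_mid (a point): White dripper cone, 96 mm in diameter at its widest, 80 mm high, this point half-way up; it sits loose in a fixed steel ring stand (ring 96 mm across, post on the +x side), its top 134 mm above the shelf. Bystander.
Things that resemble listed ones, but are neither listed nor needed, are in the scene too. What is shaped like the part that bears tray_grip but purple is not meant.

How it is judged:
On the way, in this order (a step that is already met when the one before it is completed fails the run):
1. the tray lies flat on the base, tongue under the lip, between the stops (x of tray_grip in the frame of mount_slot between -0.081 and -0.069 m and y of tray_grip in the frame of mount_slot between -0.006 and 0.006 m and z of tray_grip in the frame of mount_slot between 0.033 and 0.039 m and angle between tray_grip's own z axis and vertical below 0.05 rad and angle between the x axis of tray_grip and the x axis of mount_slot, either way round below 0.09 rad), for 0.2 s.
2. the stud is pushed home through the tray with its blade along the slot (all of step 1 and x of stud_grip in the frame of mount_slot between -0.006 and 0.006 m and y of stud_grip in the frame of mount_slot between -0.006 and 0.006 m and angle between stud_grip's own z axis and vertical below 0.12 rad and z of stud_grip in the frame of mount_slot between 0.026 and 0.036 m and angle between the x axis of stud_grip and the y axis of mount_slot, either way round below 0.35 rad), for 0.1 s.
At the end, for the whole second after the job is handed in: Tray flat on the base, tongue under the lip (within 6 mm of its seated place, 3 mm in height, level within 0.05 rad, in line within 0.09 rad); stud upright in the slot (6 mm), wing centre under 37 mm above the slot mouth, wing 65 to 90 degrees to the slot; both at rest (all of step 1 and x of stud_grip in the frame of mount_slot between -0.006 and 0.006 m and y of stud_grip in the frame of mount_slot between -0.006 and 0.006 m and angle between stud_grip's own z axis and vertical below 0.12 rad and z of stud_grip in the frame of mount_slot between 0.026 and 0.037 m and angle between the x axis of stud_grip and the y axis of mount_slot, either way round above 1.13 rad and linear speed of each of stud, tray below 0.02 m/s); the robot touches nothing.
It fails at once if the mug stack is moved by more than 25 mm or tipped by more than 0.25 rad (distance of mugs_mid from where it was at the start of the episode above 0.025 m or angle between mugs_mid's own z axis and vertical above 0.25 rad).
It fails at once if the canister is moved by more than 25 mm or tipped by more than 0.25 rad (distance of canister_mid from where it was at the start of the episode above 0.025 m or angle between canister_mid's own z axis and vertical above 0.25 rad).
It fails at once if the jar is moved by more than 25 mm or tipped by more than 0.25 rad (distance of jar_mid from where it was at the start of the episode above 0.025 m or angle between jar_mid's own z axis and vertical above 0.25 rad).
It fails at once if the dripper cone is moved by more than 25 mm or tipped by more than 0.25 rad (distance of cone_mid from where it was at the start of the episode above 0.025 m or angle between cone_mid's own z axis and vertical above 0.25 rad).
It also fails if it takes over 67 s, if anything falls off the work surface, if the arm or the gripper's body presses on something with over 40 N, if the wrist force passes 120 N, or if a joint passes its speed limit or range.

## Robot

A 6-joint arm with a two-finger parallel gripper is mounted at the origin on the work surface. World frame = base frame: x ahead of the robot, y to its left, z up, the work surface at z = 0. Lengths are in m, angles in rad, forces in N, time in s.
With the tool pointing down it reaches from about 0.25 to 0.775 m from the base axis. Payload 4 kg.
Tool frame: the origin (TCP) lies at the very end of the fingers, on their centre line; the grasp point (between the pads) lies 19 mm behind it; z points along the fingers, y is the line along which they close (so a half turn about z gives the same grasp; the last joint's range is limited). The gripper opens to 85 mm and grips with 20 to 120 N. Pads are 22 mm wide; open, the fingers measure 114 mm over their backs; the gripper's body (76 mm by 85 mm) begins 54 mm behind the grasp point. The pads swing forward as they close: fully open they stand 13 mm farther back than shut.
Start: joints at [1.19, 0.087, 1.371, -0, 1.684, -0.103], TCP at [0.151, 0.529, 0.231] pointing down, gripper open.
Joint ranges: [-3.1, 3.1], [-0.76, 2.03], [0.27, 2.55], [-1.08, 4.22], [0.17, 2.65], [-2.57, 2.57]. Speed limits (rad/s): [2.79, 2.79, 3.14, 3.14, 3.14, 3.14].

## Interface

Orientations are given as [roll, pitch, yaw] about the fixed x, y, z axes, in that order (R = Rz(yaw) Ry(pitch) Rx(roll)).
In Python, from bench import robot, imaging, finder gives the robot as it stands. The module is installed in compiled form; this text tells all that it offers.
- The arm moves only by the tool play_rows, never from a script. Its argument "rows" is a list that holds one entry, the list of rows, each a list of 7 numbers: the closure, from 0 (fully open) to 1 (shut), then the shift along the tool's x, y, z in mm, then the turn, a rotation vector about the tool's x, y, z in rad. A call has 1 to 8 rows; each row shifts and turns the commanded pose from where the row before left it, along the tool's axes as they then stand; what a row does not reach is not made up. A row lasts 1/10 s, in which the tool goes at most 50 mm and 8.59 degrees, less where a joint would pass 70% of its speed; a pose out of reach is approached as far as the arm can. A call with a gripper value outside its range is refused whole. The fingers move at their own pace and stop on an object; "grip_force" is the grip in N (left out, the last holds). Time passes only in rows, so rows that do not move let the fingers close. It gives the time, the measured TCP pose, the force, the opening and the grip force at its end, in the units of the state.
- robot.get_obs(): the state, without advancing time (a new reading comes with each control period).
- imaging.grab_frame(name): name is "scene" or "top" or "wrist"; returns the picture (420x560x3 uint8, red, green, blue); there is no depth.
- imaging.get_calibration(name): a dict with "intrinsics" (3x3 intrinsics, pixels), "T" (4x4, takes a point from camera to world coordinates). Camera axes: x right, y down, z forward; pixel columns grow to the right and rows downward; lengths in m; the calibration is good to about 2 mm. A picture is of the moment at which its call begins: read the wrist's pose just before it. get_calibration takes no time and is no camera call; for the wrist camera it gives the pose at the moment of the call.
- robot.job_done(): hands the job in; it is judged then, once.
Trained networks look in the newest picture that a camera, given by its name, has taken for a name from the list of things; names that differ only in an ending like _2 or _b are one class to them, and where a whole thing is asked for, a point or a joint stands for the part that bears it (a point fixed in the world has none). Each returns a list of dicts, best first, with "confidence" (0 to 1); they miss things now and then, are a little off and sometimes report something else, mostly with a low value. They report only what shows in the picture. A call takes as long as a camera call. They do not tell look-alikes from the thing itself.
- finder.spot_in(target, camera): "uv" ([column, row] in pixels, amid what is visible of it).
- finder.outline_of(target, camera): "region" (420x560 bool, what is visible of it) and "uv" ([column, row] in pixels, amid what is visible of it).
The state is a dict: "clock": time; "qpos": joint angles; "joint_vel": joint speeds; "effort": joint torques, N m; "ee_pos": TCP position; "tool_rot": TCP orientation; "wrist_force": force on the tool from outside, world axes, zero at the start; "ft_torque": the same for the moment, N m; "gripper_width": finger opening in m; "finger_force": force on a finger pad.
Only numpy, scipy, OpenCV 4.12 (cv2) and the standard library are available. Lean on these libraries where they do the work, as an engineer would, in place of code of your own. Each camera call takes 0.05 s, during which the arm holds its last target. There are 200 camera calls.

## Working session

There is one attempt and no reset: what is moved stays moved. The work goes in short steps, Python scripts to look and compute and a tool call to move; the robot and the scene stay as the last step left them, time stands still between calls to the robot, and variables do not carry over. Pictures are saved under pics/ and viewed, at most 10 in all, crops included, and the job is handed in when it is done.

Besides the shell and the picture viewer there is one more tool, called by a JSON object that holds its "op" and its "data", one argument or row to a line. play_rows: Moves the arm, as the interface text tells. Its arguments: {"type":"object","properties":{"rows":{"type":"array","items":{"type":"array","items":{"type":"array","items":{"type":"number"}}}},"grip_force":{"type":"number"}},"required":["rows"]}

```bash
mkdir -p pics; cat > h.py <<'E'
import numpy as np,cv2
from bench import robot,imaging,finder
from scipy.spatial.transform import Rotation as R
def grab(n,fn=None):
    f=imaging.grab_frame(n)
    if fn: cv2.imwrite('pics/'+fn,cv2.cvtColor(f,cv2.COLOR_RGB2BGR))
    return f
def ray(n,uv,z,cal=None):
    c=cal or imaging.get_calibration(n);K=np.array(c['intrinsics']);T=np.array(c['T'])
    uv=np.atleast_2d(uv);d=np.c_[uv,np.ones(len(uv))]@np.linalg.inv(K).T@T[:3,:3].T
    o=T[:3,3];return o+d*((z-o[2])/d[:,2])[:,None]
def proj(n,P,cal=None):
    c=cal or imaging.get_calibration(n);K=np.array(c['intrinsics']);T=np.array(c['T'])
    q=(np.atleast_2d(P)-T[:3,3])@T[:3,:3]@K.T;return q[:,:2]/q[:,2:]
E
python3 - <<'E'
from h import *
np.set_printoptions(precision=3,suppress=True)
o=robot.get_obs();print(o['clock'],o['ee_pos'],o['tool_rot'],o['gripper_width'])
a=grab('top','top0.png');
hs={'tray_grip':.096,'mount_slot':.09,'mount_lip':.102,'mount_stop':.09,'plunger_top':.087,'tray_hole':.066,'tray_tongue':.06,'stud_grip':.08,'spoon_tray':.03,'mugs_mid':.12,'canister_mid':.1,'jar_mid':.1,'cone_mid':.15}
for k,z in hs.items():
    for d in finder.spot_in(k,'top')[:3]: print('top',k,round(d['confidence'],2),np.array(d['uv']),ray('top',d['uv'],z)[0])
b=grab('scene','scene0.png')
for n in('top','scene'):
    c=imaging.get_calibration(n);print(np.array(c['T'])[:3,3],c['intrinsics'][0])
E
```

```text
0.0 [0.151 0.528 0.23 ] [-3.139 -0.     2.864] 0.08572742273216692
top tray_grip 0.96 [186.1 198.9] [0.499 0.286 0.096]
top tray_grip 0.74 [159.8 285. ] [0.226 0.36  0.096]
top mount_slot 0.92 [277.8 182.2] [ 0.56  -0.004  0.09 ]
top mount_lip 0.77 [274.2 183.1] [0.555 0.007 0.102]
top mount_stop 0.78 [276.2 183.3] [0.556 0.001 0.09 ]
top tray_hole 0.88 [182.4 198.7] [0.501 0.304 0.066]
top tray_hole 0.69 [156.3 282.1] [0.232 0.378 0.066]
top tray_tongue 0.81 [157.  283.2] [0.227 0.378 0.06 ]
top tray_tongue 0.76 [182.4 201.1] [0.494 0.305 0.06 ]
top stud_grip 0.86 [366.7 199.6] [ 0.511 -0.293  0.08 ]
top spoon_tray 0.58 [381.4 202.3] [ 0.506 -0.352  0.03 ]
top mugs_mid 0.64 [215.1 124.9] [0.733 0.198 0.12 ]
top canister_mid 0.65 [226.5 223.9] [0.422 0.155 0.1  ]
top canister_mid 0.62 [324.9 232.3] [ 0.402 -0.157  0.1  ]
top jar_mid 0.91 [324.9 231.3] [ 0.406 -0.157  0.1  ]
top cone_mid 0.74 [338.6 123.2] [ 0.741 -0.188  0.15 ]
[0.41  0.011 1.535] [452.608   0.    278.875]
[1.122 0.109 1.089] [422.455   0.    279.771]
```

View pics/top0.png

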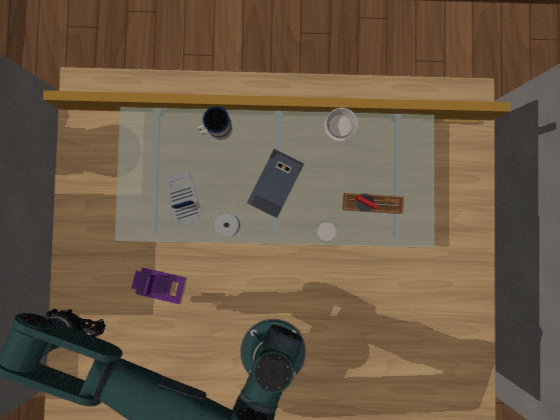

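View pics/scene0.png

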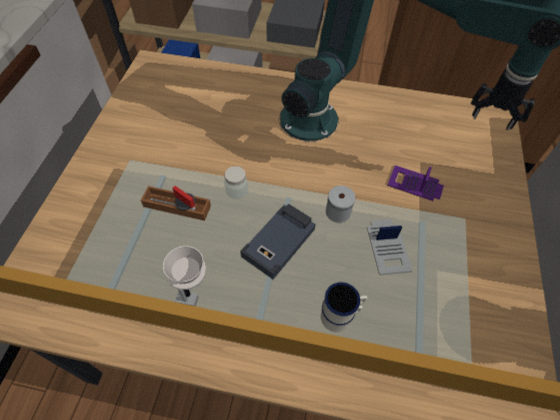

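The top picture shows the navy tab at about (183,205), with the tray's hole end at (180,180). The base slot is at (284,167) and the lip end at (262,207). The red stud is at (367,201). The purple look-alike is at (159,285). Next I'll get close-up views with the wrist camera.

```bash
cat >> h.py <<'E'
def plan(pos,rpy):
    o=robot.get_obs();R0=R.from_euler('xyz',o['tool_rot']);R1=R.from_euler('xyz',rpy)
    d=R0.inv().apply(np.array(pos)-o['ee_pos'])*1000;w=(R0.inv()*R1).as_rotvec()
    n=max(np.linalg.norm(d)/45,np.degrees(np.linalg.norm(w))/8);n=int(np.ceil(n))
    # tool-frame steps of a straight path with constant body rotation w/n
    print('total',d.round(1),w.round(4),'n',n)
    for k in range(n):
        Rk=R.from_rotvec(w*k/n);print((Rk.inv().apply(d/n)).round(1),(w/n).round(4))
    return d,w,n
E
python3 - <<'E'
from h import *
np.set_printoptions(precision=3,suppress=True)
T=np.array(imaging.get_calibration('wrist')['T']);o=robot.get_obs()
R0=R.from_euler('xyz',o['tool_rot']).as_matrix()
print(R0.T@T[:3,:3],R0.T@(T[:3,3]-o['ee_pos']),imaging.get_calibration('wrist')['intrinsics'])
plan([0.45,0.28,0.32],[np.pi,0,np.pi/2+.14])
E
```

```text
[[ 0.    -0.965 -0.262]
 [ 1.    -0.     0.001]
 [-0.001 -0.262  0.965]] [ 0.066 -0.001 -0.143] [[321.103   0.    275.895]
 [  0.    321.103 209.87 ]
 [  0.      0.      1.   ]]
total [-356.  -157.4  -88.6] [ 0.    -0.     1.153] n 9
[-39.6 -17.5  -9.8] [ 0.    -0.     0.128]
[-41.5 -12.3  -9.8] [ 0.    -0.     0.128]
[-42.7  -6.9  -9.8] [ 0.    -0.     0.128]
[-43.2  -1.4  -9.8] [ 0.    -0.     0.128]
[-43.    4.2  -9.8] [ 0.    -0.     0.128]
[-42.2   9.6  -9.8] [ 0.    -0.     0.128]
[-40.6  14.9  -9.8] [ 0.    -0.     0.128]
[-38.3  20.   -9.8] [ 0.    -0.     0.128]
[-35.5  24.7  -9.8] [ 0.    -0.     0.128]
```

{"op": "play_rows", "data": {
  "rows": [
    [[0,-39.6,-17.5,-9.8,0,0,0.128],[0,-41.5,-12.3,-9.8,0,0,0.128],[0,-42.7,-6.9,-9.8,0,0,0.128],[0,-43.2,-1.4,-9.8,0,0,0.128],[0,-43,4.2,-9.8,0,0,0.128],[0,-42.2,9.6,-9.8,0,0,0.128],[0,-40.6,14.9,-9.8,0,0,0.128],[0,-38.3,20,-9.8,0,0,0.128]]
  ]
}}

```text
clock: 1.55
ee_pos: [0.418, 0.3064, 0.3104]
tool_rot: [3.141, -0.0, 1.835]
wrist_force: [-0.3, 1.1, -0.2]
gripper_width: 0.0851
finger_force: 0.0
```

{"op": "play_rows", "data": {
  "rows": [
    [[0,-35.5,24.7,0,0,0,0.128],[0,0,0,0,0,0,0],[0,0,0,0,0,0,0],[0,0,0,0,0,0,0]]
  ]
}}

```text
clock: 1.95
ee_pos: [0.4495, 0.2806, 0.3097]
tool_rot: [-3.141, -0.0, 1.713]
wrist_force: [0.3, 0.1, 0.2]
gripper_width: 0.0856
finger_force: 0.0
```

```bash
python3 - <<'E'
from h import *
np.set_printoptions(precision=3,suppress=True)
o=robot.get_obs();print(o['clock'],o['ee_pos'],o['tool_rot'])
a=grab('wrist','w1.png');np.save('w1.npy',np.array(imaging.get_calibration('wrist')['T']))
for k,z in {'tray_grip':.096,'tray_hole':.06,'tray_tongue':.06,'canister_mid':.1}.items():
    for d in finder.spot_in(k,'wrist')[:2]: print(k,round(d['confidence'],2),np.array(d['uv']),ray('wrist',d['uv'],z)[0])
E
```

```text
1.95 [0.449 0.281 0.31 ] [-3.141 -0.     1.713]
tray_grip 0.88 [319.1 166.7] [0.494 0.306 0.096]
tray_grip 0.76 [105.1  57.1] [0.258 0.385 0.096]
tray_hole 0.59 [317.3 163.6] [0.497 0.306 0.06 ]
tray_hole 0.58 [108.1  59.6] [0.243 0.387 0.06 ]
tray_tongue 0.82 [324.5 167.2] [0.506 0.303 0.06 ]
tray_tongue 0.78 [105.9  56.4] [0.241 0.39  0.06 ]
canister_mid 0.75 [237.7 290.1] [0.422 0.144 0.1  ]
```

View pics/w1.png

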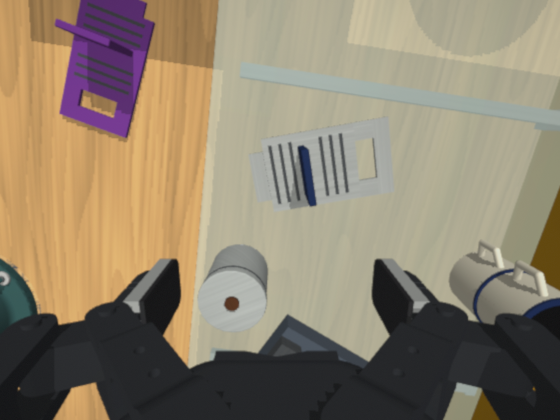

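The wrist picture shows the tray plate with corners near (264,139), (386,118), (393,190) and (272,210). The navy tab is at (308,176) and the hole at (367,157), with the purple decoy at the upper left.

```bash
python3 - <<'E'
from h import *
np.set_printoptions(precision=4,suppress=True)
a=cv2.imread('pics/w1.png');cal=dict(intrinsics=imaging.get_calibration('wrist')['intrinsics'],T=np.load('w1.npy'))
c=ray('wrist',[[264,139],[386,118],[393,190],[272,210]],.066,cal)
print(c,[np.linalg.norm(c[i]-c[(i+1)%4]) for i in range(4)])
cv2.imwrite('pics/w1c.png',cv2.resize(a[100:230,240:410],None,fx=4.4,fy=4.4,interpolation=cv2.INTER_CUBIC))
def model(x,y,t):
    M=R.from_euler('z',t).as_matrix()
    return lambda P:proj('wrist',np.array(P)@M.T+[x,y,0],cal)
from scipy.optimize import least_squares
L=np.array([[-.045,.045,.066],[.105,.045,.066],[.105,-.045,.066],[-.045,-.045,.066]])
uv=np.array([[264,139],[386,118],[393,190],[272,210]])
r=least_squares(lambda p:(model(*p)(L)-uv).ravel(),[.5,.29,.14]);print(r.x,r.fun)
# navy mask
b=a.astype(int);m=((b[:,:,0]-b[:,:,2]>35)&(b[:,:,2]<60)).astype(np.uint8);m[:,:280]=0;m[:,330:]=0;m[230:]=0
print(m.sum(),cv2.minAreaRect(cv2.findNonZero(m)))
print(model(*r.x)([[-.004,.03,.126],[.004,.03,.126],[.004,-.03,.126],[-.004,-.03,.126],[0.004,.03,.066],[0.004,-.03,.066]]))
E
```

```text
[[0.4285 0.3257 0.066 ]
 [0.5652 0.3695 0.066 ]
 [0.5934 0.2877 0.066 ]
 [0.45   0.2413 0.066 ]] [np.float64(0.14351362779731963), np.float64(0.08649535627418072), np.float64(0.15075087722017122), np.float64(0.08713437663623846)]
[0.4808 0.2968 0.3057] [-3.5247 -0.8763  2.1529 -1.3319  0.3923  1.8921  1.0159  0.8921]
381 ((307.72784423828125, 175.46456909179688), (58.32083511352539, 6.828983306884766), 81.15818786621094)
[[300.4929 149.2016]
 [308.3966 147.8926]
 [316.1427 205.1472]
 [308.5932 206.3377]
 [303.4877 144.0801]
 [310.2908 193.0937]]
```

View pics/w1c.png

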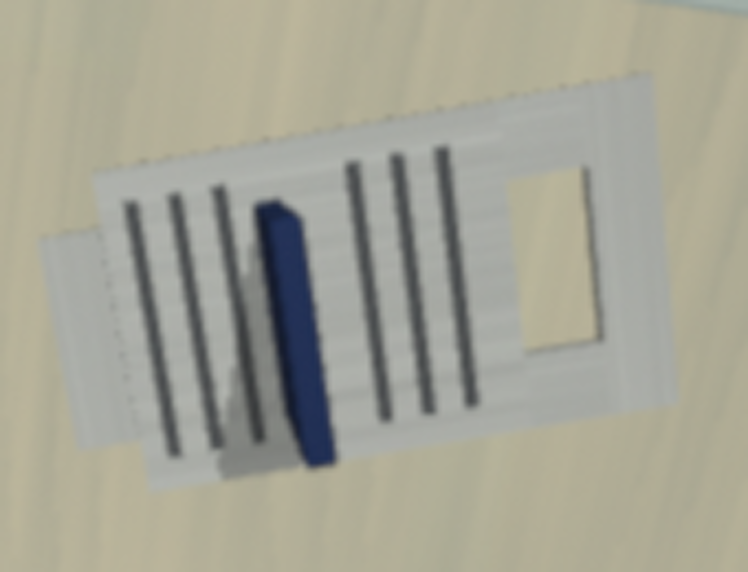

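```bash
python3 - <<'E'
from h import *
np.set_printoptions(precision=4,suppress=True)
cal=dict(intrinsics=imaging.get_calibration('wrist')['intrinsics'],T=np.load('w1.npy'))
from scipy.optimize import least_squares
L=np.array([[-.045,.045,.066],[.105,.045,.066],[.105,-.045,.066],[-.045,-.045,.066],[-.063,.03,.064],[-.063,-.03,.064],[.086,.024,.066],[.064,-.024,.066],[.064,.024,.066],[.004,.03,.126],[.004,-.03,.126],[-.004,-.03,.126]])
uv=np.array([[93,172],[650,73],[676,403],[150,490],[40,238],[80,450],[586,168],[525,353],[507,180],[298,220],[333,461],[308,467]])/4.4+[240,100]-.4
def f(p):
    M=R.from_euler('z',p[2]).as_matrix()
    return (proj('wrist',L@M.T+[p[0],p[1],0],cal)-uv).ravel()
r=least_squares(f,[.5,.29,.14],loss='soft_l1');print(r.x,r.fun.reshape(-1,2).round(1))
x,y,t=r.x
print(robot.get_obs()['ee_pos'])
plan([x,y,.16],[np.pi,0,np.pi/2+t])
plan([x,y,.080],[np.pi,0,np.pi/2+t])
E
```

```text
[0.4809 0.2966 0.3145] [[-0.4 -0.1]
 [ 0.5 -0.2]
 [ 0.5  0. ]
 [-0.2  0.3]
 [-0.8  0.1]
 [-0.6 -0.1]
 [ 0.3 -0.6]
 [-0.2  0.3]
 [-0.4 -0. ]
 [ 0.9 -1.6]
 [ 1.2  0.8]
 [-0.6  0.7]]
[0.4494 0.2809 0.3099]
total [ 11.1  33.4 149.9] [ 0.0003 -0.0002 -0.1715] n 4
[ 2.8  8.3 37.5] [ 0.0001 -0.     -0.0429]
[ 2.4  8.5 37.5] [ 0.0001 -0.     -0.0429]
[ 2.1  8.6 37.5] [ 0.0001 -0.     -0.0429]
[ 1.7  8.6 37.5] [ 0.0001 -0.     -0.0429]
total [ 11.1  33.4 229.9] [ 0.0003 -0.0002 -0.1715] n 6
[ 1.8  5.6 38.3] [ 0.0001 -0.     -0.0286]
[ 1.7  5.6 38.3] [ 0.0001 -0.     -0.0286]
[ 1.5  5.7 38.3] [ 0.0001 -0.     -0.0286]
[ 1.4  5.7 38.3] [ 0.0001 -0.     -0.0286]
[ 1.2  5.7 38.3] [ 0.0001 -0.     -0.0286]
[ 1.   5.8 38.3] [ 0.0001 -0.     -0.0286]
```

{"op": "play_rows", "data": {
  "rows": [
    [[0,1.8,5.6,38,0,0,-0.0286],[0,1.7,5.6,38,0,0,-0.0286],[0,1.5,5.7,38,0,0,-0.0286],[0,1.4,5.7,38,0,0,-0.0286],[0,1.2,5.7,38,0,0,-0.0286],[0,1,5.8,38,0,0,-0.0286],[0.4,0,0,0,0,0,0],[1,0,0,0,0,0,0]]
  ],
  "grip_force": 80
}}

```text
clock: 3.0
ee_pos: [0.4811, 0.2959, 0.0818]
tool_rot: [-3.14, 0.0, 1.884]
wrist_force: [0.1, 0.2, 1.0]
gripper_width: 0.0587
finger_force: 0.0
```

{"op": "play_rows", "data": {
  "rows": [
    [[1,0,0,0,0,0,0],[1,0,0,0,0,0,0],[1,0,0,0,0,0,0],[1,0,0,0,0,0,0],[1,0,0,0,0,0,0],[1,0,0,0,0,0,0]]
  ]
}}

```text
clock: 3.6
ee_pos: [0.4825, 0.2961, 0.084]
tool_rot: [3.139, -0.001, 1.883]
wrist_force: [-1.1, -0.6, 5.2]
gripper_width: 0.0068
finger_force: 79.3
```

```bash
python3 - <<'E'
from h import *
o=robot.get_obs();p=o['ee_pos']
print(p);plan(p+[0,0,.15],o['tool_rot'])
h=R.from_euler('xyz',o['tool_rot'])
d=np.array([.511,-.08,.30])-(p+[0,0,.15]); w=np.array([0,0,o['tool_rot'][2]-1.07]);n=8
for k in range(n): print((R.from_rotvec(-w*k/n)*h.inv()).apply(d/n*1000).round(1),(w/n).round(3))
E
```

```text
[0.48248054 0.2961299  0.08401698]
total [ 1.0e-01  5.0e-01 -1.5e+02] [0. 0. 0.] n 4
[  0.    0.1 -37.5] [0. 0. 0.]
[  0.    0.1 -37.5] [0. 0. 0.]
[  0.    0.1 -37.5] [0. 0. 0.]
[  0.    0.1 -37.5] [0. 0. 0.]
[-45.8 -11.   -8.3] [0.    0.    0.102]
[-46.7  -6.3  -8.3] [0.    0.    0.102]
[-47.1  -1.6  -8.3] [0.    0.    0.102]
[-47.    3.2  -8.3] [0.    0.    0.102]
[-46.5   8.   -8.3] [0.    0.    0.102]
[-45.4  12.7  -8.3] [0.    0.    0.102]
[-43.9  17.2  -8.3] [0.    0.    0.102]
[-41.9  21.6  -8.3] [0.    0.    0.102]
```

{"op": "play_rows", "data": {
  "rows": [
    [[1,0,0,-20,0,0,0],[1,0,0,-35,0,0,0],[1,0,0,-45,0,0,0],[1,0,0,-45,0,0,0]]
  ]
}}

```text
clock: 4.0
ee_pos: [0.4808, 0.2952, 0.2266]
tool_rot: [-3.138, 0.0, 1.883]
wrist_force: [0.6, 0.8, -2.0]
gripper_width: 0.0072
finger_force: 78.3
```

{"op": "play_rows", "data": {
  "rows": [
    [[1,-45.8,-11,-8.3,0,0,0.102],[1,-46.7,-6.3,-8.3,0,0,0.102],[1,-47.1,-1.6,-8.3,0,0,0.102],[1,-47,3.2,-8.3,0,0,0.102],[1,-46.5,8,-8.3,0,0,0.102],[1,-45.4,12.7,-8.3,0,0,0.102],[1,-43.9,17.2,-8.3,0,0,0.102],[1,-41.9,21.6,-8.3,0,0,0.102]]
  ]
}}

```text
clock: 4.8
ee_pos: [0.5093, -0.0821, 0.2926]
tool_rot: [-3.14, 0.0, 1.063]
wrist_force: [1.4, 0.9, -3.1]
gripper_width: 0.0074
finger_force: 78.5
```

{"op": "play_rows", "data": {
  "rows": [
    [[1,0,0,0,0,0,0],[1,0,0,0,0,0,0],[1,0,0,0,0,0,0],[1,0,0,0,0,0,0]]
  ]
}}

```text
clock: 5.2
ee_pos: [0.5098, -0.0789, 0.2925]
tool_rot: [-3.14, -0.0, 1.07]
wrist_force: [-0.1, -0.3, -4.1]
gripper_width: 0.0071
finger_force: 78.7
```

```bash
python3 - <<'E'
from h import *
np.set_printoptions(precision=4,suppress=True)
o=robot.get_obs();print(o['clock'],o['ee_pos'],o['tool_rot'],o['gripper_width'])
T=np.array(imaging.get_calibration('wrist')['T']);a=grab('wrist','w2.png');np.save('w2.npy',T)
for k,z in {'mount_slot':.09,'mount_lip':.102,'mount_stop':.09,'plunger_top':.087,'tray_grip':.2}.items():
    for d in finder.spot_in(k,'wrist')[:2]: print(k,round(d['confidence'],2),np.array(d['uv']),ray('wrist',d['uv'],z)[0])
E
```

```text
5.2 [ 0.5098 -0.0789  0.2925] [-3.1403 -0.0001  1.0698] 0.007139578396098109
mount_slot 0.63 [275.9  88.4] [0.5577 0.0081 0.09  ]
mount_slot 0.16 [539.2 194.4] [ 0.7592 -0.2272  0.09  ]
mount_lip 0.88 [274.7  89. ] [0.556 0.007 0.102]
mount_stop 0.85 [276.6  87.4] [0.559  0.0082 0.09  ]
plunger_top 0.52 [332.7  89.9] [ 0.6083 -0.0214  0.087 ]
tray_grip 0.28 [536.5 195.8] [ 0.6884 -0.163   0.2   ]
```

View pics/w2.png

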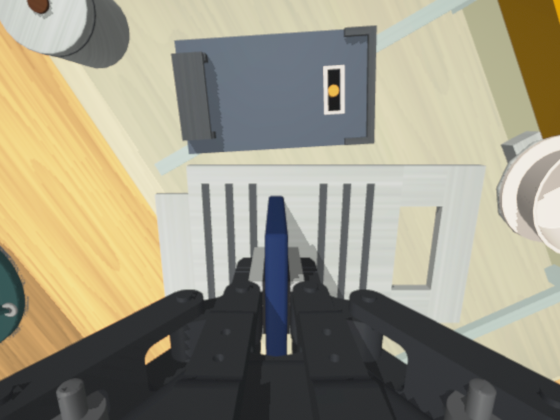

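The picture shows the base spanning (177,30) to (375,150), the slot and brass pin at (334,90), and the held tray level below it. I'll enlarge it to read corners.

```bash
python3 - <<'E'
import cv2
a=cv2.imread('pics/w2.png');cv2.imwrite('pics/w2c.png',cv2.resize(a[15:300,150:500],None,fx=2.1,fy=2.1,interpolation=cv2.INTER_CUBIC))
E
```

```text
(no output)
```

View pics/w2c.png

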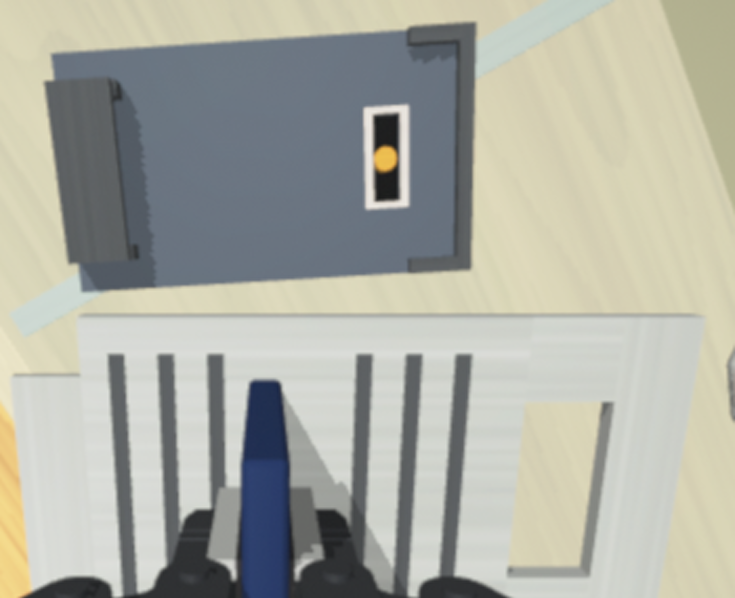

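```bash
cat > fit.py <<'E'
from h import *
from scipy.optimize import least_squares
np.set_printoptions(precision=4,suppress=True)
cal=dict(intrinsics=imaging.get_calibration('wrist')['intrinsics'],T=np.load('w2.npy'))
px=lambda c:np.array(c)/2.1+[150,15]-.26
B=np.array([[-6.5,20,0],[6.5,20,0],[6.5,-20,0],[-6.5,-20,0],[32.8,48,6],[32.8,-48,6],[40,55,6],[40,-55,6],[-155,55,0],[-155,-55,0]])/1e3
Bu=px([[374,114],[398,113],[400,200],[377,202],[458,45],[455,257],[475,22],[470,268],[52,53],[82,291]])
def fb(p):
    return (proj('wrist',B@R.from_euler('z',p[2]).as_matrix().T+[p[0],p[1],.09],cal)-Bu).ravel()
r=least_squares(fb,[.6,-.02,-.5],loss='soft_l1');base=r.x;print('base',base,r.fun.reshape(-1,2).round(1).tolist())
P=np.array([[-45,45,-30],[105,45,-30],[-63,30,-32],[64,24,-30],[86,24,-30],[64,-24,-30],[86,-24,-30]])/1e3
Pu=px([[80,318],[702,318],[12,375],[525,402],[613,403],[508,577],[588,577]])
ee=np.array([.5098,-.0789,.2925]);rot=R.from_euler('xyz',[np.pi,0,1.0698])
# nominal: grip 19mm behind TCP - ~4mm ; tray x = tool y, tray y = tool x, tray z = -tool z
N=np.array([[0,1,0],[1,0,0],[0,0,-1.]]).T
def pose(p): # p: offset in tool frame, rotvec in tool frame
    return ee+rot.apply(p[:3]), (rot*R.from_rotvec(p[3:])*R.from_matrix(N))
def ft(p):
    t,q=pose(p);return np.r_[(proj('wrist',q.apply(P)+t,cal)-Pu).ravel(),(p[:3]-[0,0,-.015])/.003,p[3:]/.02]
r=least_squares(ft,[0,0,-.015,0,0,0]);print('tray in tool',r.x,r.fun.round(1)[:14].reshape(-1,2).tolist())
t,q=pose(r.x);print(t,q.as_euler('xyz'))
E
python3 fit.py
```

```text
base [ 0.6079 -0.0212 -0.4437] [[-0.9, 0.1], [0.7, -0.2], [-0.1, 0.3], [-1.8, 0.1], [0.8, -2.2], [0.5, -0.2], [0.5, 0.0], [0.2, 1.1], [-0.5, -0.1], [-0.3, 0.4]]
tray in tool [ 0.0003  0.0013 -0.0118  0.0122 -0.0091  0.0033] [[-0.3, -0.6], [0.4, 0.1], [0.2, 0.7], [-0.1, 0.2], [-0.1, -0.2], [-0.7, 0.0], [0.3, -0.0]]
[ 0.511  -0.0793  0.3043] [-0.0091  0.0122 -0.5043]
```

```bash
cat > ins.py <<'E'
from h import *
np.set_printoptions(precision=2,suppress=True)
base=[.6079,-.0212,-.4437]; off=np.array([.0003,.0013,-.0125]); err=R.from_rotvec([.0122,-.0091,.0033])
N=R.from_matrix(np.array([[0,1,0],[1,0,0],[0,0,-1.]]).T)
Rb=R.from_euler('z',base[2]);ob=np.array([base[0],base[1],.09])
def tool(tip,tilt,y=0):  # tip x,z (mm) in slot frame of tongue lower edge
    q=Rb*R.from_euler('y',-tilt)
    g=ob+Rb.apply([tip[0]/1e3,y,tip[1]/1e3])+q.apply([.063,0,.036])
    rt=q*N.inv()*err.inv()
    return g-rt.apply(off),rt
def cur():
    o=robot.get_obs();return np.array(o['ee_pos']),R.from_euler('xyz',o['tool_rot'])
def tipnow():
    p,rt=cur();q=rt*err*N;g=p+rt.apply(off);t=Rb.inv().apply(g+q.apply([-.063,0,-.036])-ob)*1e3
    return 'tip',t,'grip',Rb.inv().apply(g-ob)*1e3,'eul',(Rb.inv()*q).as_euler('xyz')
def seg(a,b,n=None):
    (p0,r0),(p1,r1)=a,b;w=(r0.inv()*r1).as_rotvec();d=r0.inv().apply(p1-p0)*1e3
    n=n or int(np.ceil(max(np.linalg.norm(d)/42,np.degrees(np.linalg.norm(w))/7.5)))
    for k in range(n): print(R.from_rotvec(-w*k/n).apply(d/n).round(1),(w/n).round(4))
    print('--',n);return b
E
python3 - <<'E'
from ins import *
print(*tipnow())
c=seg(cur(),tool([-112,60],.21));c=seg(c,tool([-112,5],.21),2);c=seg(c,tool([-137,3],.21),5)
E
```

```text
tip [-125.31  -91.02  180.36] grip [-61.98 -94.62 215.59] eul [-0.01  0.01 -0.06]
[23.7  0.3 26.8] [-0.06  0.   -0.02]
[23.6 -0.8 26.9] [-0.06  0.   -0.02]
[23.5 -1.9 26.9] [-0.06  0.   -0.02]
[23.5 -3.  26.9] [-0.06  0.   -0.02]
-- 4
[-0.2 -6.1 26.8] [0. 0. 0.]
[-0.2 -6.1 26.8] [0. 0. 0.]
-- 2
[ 0.  -5.  -0.7] [0. 0. 0.]
[ 0.  -5.  -0.7] [0. 0. 0.]
[ 0.  -5.  -0.7] [0. 0. 0.]
[ 0.  -5.  -0.7] [0. 0. 0.]
[ 0.  -5.  -0.7] [0. 0. 0.]
-- 5
```

{"op": "play_rows", "data": {
  "rows": [
    [[1,23.7,0.3,26.8,-0.0556,0.002,-0.0152],[1,23.6,-0.8,26.9,-0.0556,0.002,-0.0152],[1,23.5,-1.9,26.9,-0.0556,0.002,-0.0152],[1,23.5,-3,26.9,-0.0556,0.002,-0.0152],[1,0,0,0,0,0,0],[1,0,0,0,0,0,0],[1,0,0,0,0,0,0]]
  ]
}}

```text
clock: 6.2
ee_pos: [0.5578, 0.0012, 0.1875]
tool_rot: [2.916, -0.002, 1.128]
wrist_force: [-0.6, -0.6, -2.1]
gripper_width: 0.007
finger_force: 79.3
```

```bash
python3 - <<'E'
from ins import *
np.set_printoptions(precision=4,suppress=True)
print(*tipnow())
c=seg(cur(),tool([-112,5],.21));print((cur()[1].inv()*tool([-112,5],.21)[1]).as_rotvec())
T=np.array(imaging.get_calibration('wrist')['T']);grab('wrist','w3.png');np.save('w3.npy',T)
grab('scene','s3.png')
E
```

```text
tip [-110.3489   -1.118    61.4544] grip [-56.3807  -1.0429 109.9562] eul [-0.0064 -0.213  -0.0029]
[ 0.5 -7.1 27.4] [ 0.0015  0.0035 -0.0014]
[ 0.4 -7.  27.4] [ 0.0015  0.0035 -0.0014]
-- 2
[ 0.003   0.0071 -0.0027]
```

View pics/w3.png

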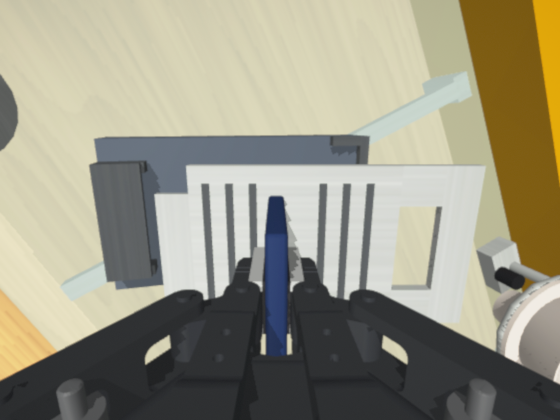

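The picture shows the lip at (147,162)–(155,275). The tongue is raised to its right at (158,195), parallel to the lip. I'll cross-check the base fit from here.

```bash
python3 - <<'E'
from ins import *
from scipy.optimize import least_squares
np.set_printoptions(precision=4,suppress=True)
cal=dict(intrinsics=imaging.get_calibration('wrist')['intrinsics'],T=np.load('w3.npy'))
B=np.array([[-155,55,0],[-155,-55,0],[40,55,6],[-126,40,17],[-126,-40,17]])/1e3
U=np.array([[98,139],[117,289],[368,137],[147,162],[156,275]])
f=lambda p:(proj('wrist',B@R.from_euler('z',p[2]).as_matrix().T+[p[0],p[1],.09],cal)-U).ravel()
print(f(base).reshape(-1,2));r=least_squares(f,base,loss='soft_l1');print(r.x,r.fun.reshape(-1,2))
E
```

```text
[[-4.4622 -1.0153]
 [-1.74   -0.0303]
 [ 1.0976 -1.0221]
 [-8.4965  0.7718]
 [-4.8887  1.9478]]
[ 0.61   -0.0228 -0.4477] [[ 0.2613 -1.1709]
 [ 1.7343 -0.4759]
 [ 4.3918 -0.1195]
 [-3.8475  0.7236]
 [-1.1779  1.6424]]
```

```bash
python3 - <<'E'
from ins import *
from scipy.optimize import least_squares
np.set_printoptions(precision=4,suppress=True)
K=imaging.get_calibration('wrist')['intrinsics']
c2=dict(intrinsics=K,T=np.load('w2.npy'));c3=dict(intrinsics=K,T=np.load('w3.npy'))
w=lambda p,B,z=0:B@R.from_euler('z',p[2]).as_matrix().T+[p[0],p[1],.09+z]
L=np.array([[-126,40,17],[-126,-40,17],[-155,40,17],[-155,-40,17]])/1e3
print(proj('wrist',w(base,L),c2)); print('seen (204,53),(212,139),(172,54),(183,140)')
print(proj('wrist',w(base,L),c3)); print('seen (147,162),(156,275),(93,162),(106,282)')
B=np.array([[-155,55,0],[-155,-55,0],[40,55,6],[-126,40,17],[-126,-40,17],[-155,40,17],[-155,-40,17]])/1e3
U=np.array([[98,139],[117,289],[368,137],[147,162],[156,275],[93,162],[106,282]])
# with free z and camera tilt
def f(p):
    T=c3['T'].copy();T[:3,:3]=R.from_rotvec([p[4],p[5],0]).as_matrix()@T[:3,:3]
    return np.r_[(proj('wrist',w(p,B,p[3]),dict(intrinsics=K,T=T))-U).ravel(),p[3]/.002,p[4:]/.005]
r=least_squares(f,list(base)+[0,0,0]);print(r.x,r.fun.round(1))
a=cv2.imread('pics/w3.png');b=cv2.imread('pics/w2.png')
i1=cv2.resize(a[125:300,80:270],None,fx=3.1,fy=3.1,interpolation=2);i2=cv2.resize(b[30:165,165:265],None,fx=2.4,fy=2.4,interpolation=2)
cv2.imwrite('pics/w3c.png',i1)
E
```

```text
[[201.3838  51.1119]
 [210.8039 138.4849]
 [170.6088  53.0622]
 [182.0169 140.1717]]
seen (204,53),(212,139),(172,54),(183,140)
[[138.5035 162.7718]
 [151.1113 276.9478]
 [ 88.524  163.9811]
 [106.2297 281.2776]]
seen (147,162),(156,275),(93,162),(106,282)
[ 0.6116 -0.023  -0.4527 -0.0017  0.0008 -0.0104] [ 0.2 -1.3  0.6 -0.8  2.1  0.9 -4.   0.5 -2.   1.2  0.4  1.3  3.3 -1.7
 -0.9  0.2 -2.1]
```

View pics/w3c.png

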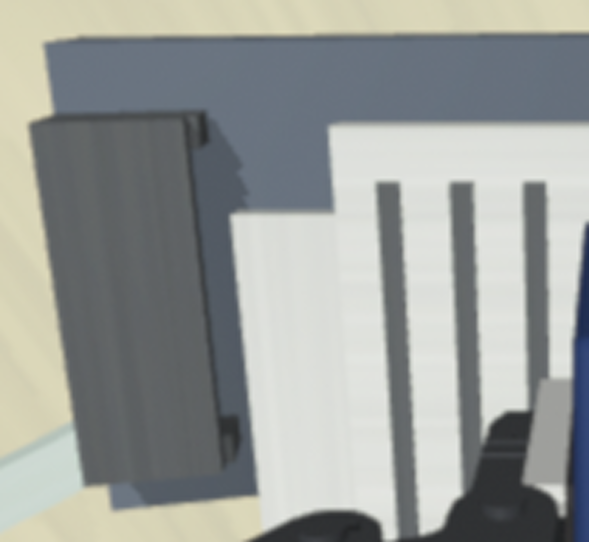

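The enlarged crop shows the lip's top edge at full-picture (139,164)–(150,276), which matches the first base fit to within about 1 px, so I'm keeping that fit. Next I'll lower the tray.

{"op": "play_rows", "data": {
  "rows": [
    [[1,0.5,-7,27.4,0.0015,0.0035,-0.0014],[1,0.4,-7,27.4,0.0015,0.0035,-0.0014],[1,0,0,0,0,0,0],[1,0,0,0,0,0,0],[1,0,0,0,0,0,0]]
  ]
}}

```text
clock: 6.8
ee_pos: [0.5568, 0.0029, 0.1308]
tool_rot: [2.92, -0.008, 1.132]
wrist_force: [-0.7, 0.5, -3.8]
gripper_width: 0.007
finger_force: 79.4
```

```bash
python3 - <<'E'
from ins import *
np.set_printoptions(precision=3,suppress=True)
print(*tipnow(),robot.get_obs()['wrist_force'])
c=seg(cur(),tool([-137,3],.21),5)
E
```

```text
tip [-112.163    0.064    4.979] grip [-58.029   0.05   53.296] eul [ 0.   -0.21 -0.  ] [-0.749  0.476 -3.8  ]
[ 0.  -4.9 -0.7] [-0. -0. -0.]
[ 0.  -4.9 -0.7] [-0. -0. -0.]
[ 0.  -4.9 -0.7] [-0. -0. -0.]
[ 0.  -4.9 -0.7] [-0. -0. -0.]
[ 0.  -4.9 -0.7] [-0. -0. -0.]
-- 5
```

{"op": "play_rows", "data": {
  "rows": [
    [[1,0,-4.9,-0.7,0,0,0],[1,0,-4.9,-0.7,0,0,0],[1,0,-4.9,-0.7,0,0,0],[1,0,-4.9,-0.7,0,0,0],[1,0,-4.9,-0.7,0,0,0],[1,0,0,0,0,0,0],[1,0,0,0,0,0,0]]
  ]
}}

```text
clock: 7.5
ee_pos: [0.5335, 0.014, 0.1272]
tool_rot: [2.922, -0.008, 1.133]
wrist_force: [0.6, -0.7, -2.5]
gripper_width: 0.0072
finger_force: 79.5
```

```bash
python3 - <<'E'
from ins import *
np.set_printoptions(precision=3,suppress=True)
print(*tipnow(),robot.get_obs()['wrist_force'])
c=seg(cur(),tool([-137.5,2],.10),3);c=seg(c,tool([-138,1],.02),3)
E
```

```text
tip [-138.009   -0.008    1.518] grip [-83.783   0.064  49.731] eul [-0.001 -0.208  0.001] [ 0.609 -0.742 -2.532]
[-0.   0.9  2.1] [0.036 0.    0.001]
[-0.   1.   2.1] [0.036 0.    0.001]
[-0.   1.   2.1] [0.036 0.    0.001]
-- 3
[-0.   0.3  2. ] [0.027 0.    0.   ]
[-0.   0.4  2. ] [0.027 0.    0.   ]
[-0.   0.4  2. ] [0.027 0.    0.   ]
-- 3
```

{"op": "play_rows", "data": {
  "rows": [
    [[1,0,0.9,2.1,0.036,0,0],[1,0,1,2.1,0.036,0,0],[1,0,1,2.1,0.036,0,0],[1,0,0.3,2,0.027,0,0],[1,0,0.4,2,0.027,0,0],[1,0,0.4,2,0.027,0,0],[1,0,0,0,0,0,0],[1,0,0,0,0,0,0]]
  ]
}}

```text
clock: 8.3
ee_pos: [0.5392, 0.0114, 0.116]
tool_rot: [3.11, -0.008, 1.133]
wrist_force: [0.4, 0.2, -1.9]
gripper_width: 0.007
finger_force: 79.8
```

```bash
python3 - <<'E'
from ins import *
np.set_printoptions(precision=3,suppress=True)
o=robot.get_obs();print(*tipnow(),o['wrist_force'],o['ft_torque'])
c=seg(cur(),tool([-138,-.5],0),2)
E
```

```text
tip [-137.374   -0.009    1.275] grip [-75.095   0.172  38.507] eul [-0.001 -0.02   0.002] [ 0.396  0.154 -1.911] [-0.083 -0.062 -0.031]
[-0.1 -0.1  1.5] [0.01  0.001 0.001]
[-0.1 -0.1  1.5] [0.01  0.001 0.001]
-- 2
```

{"op": "play_rows", "data": {
  "rows": [
    [[1,-0.1,-0.1,1.5,0.01,0.001,0],[1,-0.1,-0.1,1.5,0.01,0.001,0],[1,0,0,0.5,0,0,0],[1,0,0,0,0,0,0],[1,0,0,0,0,0,0]]
  ]
}}

```text
clock: 8.8
ee_pos: [0.5396, 0.0113, 0.1146]
tool_rot: [3.127, -0.011, 1.133]
wrist_force: [0.4, 0.1, 7.0]
gripper_width: 0.0074
finger_force: 80.9
```

```bash
python3 - <<'E'
from ins import *
np.set_printoptions(precision=3,suppress=True)
o=robot.get_obs();print(*tipnow(),o['wrist_force'],o['ft_torque'])
grab('wrist','w4.png')
for d in finder.spot_in('plunger_top','wrist'): print(d,ray('wrist',d['uv'],.087))
E
```

```text
tip [-137.42     0.153    1.001] grip [-74.49    0.265  37.122] eul [ 0.002 -0.002  0.003] [0.412 0.054 7.018] [-0.127  0.468  0.044]
{'uv': [406.5, 242.9], 'confidence': 0.52} [[ 0.608 -0.021  0.087]]
```

View pics/w4.png

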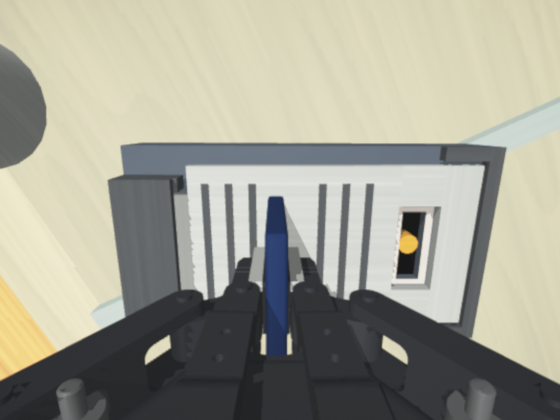

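The picture shows the tongue under the lip at (180,240). The plate lies between the ears, and the slot and pin at (407,243) sit inside the tray hole. Next I'll release and rise.

{"op": "play_rows", "data": {
  "rows": [
    [[0.7,0,0,0,0,0,0],[0.3,0,0,0,0,0,0],[0,0,0,0,0,0,0],[0,0,0,0,0,0,0],[0,0,0,-35,0,0,0],[0,0,0,-45,0,0,0],[0,0,0,-45,0,0,0],[0,0,0,-30,0,0,0]]
  ]
}}

```text
clock: 9.7
ee_pos: [0.537, 0.0109, 0.2708]
tool_rot: [3.127, -0.011, 1.133]
wrist_force: [0.4, -0.5, -0.0]
gripper_width: 0.0854
finger_force: 0.0
```

{"op": "play_rows", "data": {
  "rows": [
    [[0,-30,0,-10,0,0,0],[0,-30,0,0,0,0,0],[0,0,0,0,0,0,0],[0,0,0,0,0,0,0]]
  ]
}}

```text
clock: 10.1
ee_pos: [0.5106, -0.0437, 0.2762]
tool_rot: [3.132, -0.01, 1.132]
wrist_force: [0.7, 0.1, -0.1]
gripper_width: 0.0853
finger_force: 0.0
```

```bash
python3 - <<'E'
from ins import *
from scipy.optimize import least_squares
np.set_printoptions(precision=4,suppress=True)
o=robot.get_obs();print(o['clock'],o['ee_pos'],o['tool_rot'])
T=np.array(imaging.get_calibration('wrist')['T']);a=grab('wrist','w5.png');np.save('w5.npy',T)
cal=dict(intrinsics=imaging.get_calibration('wrist')['intrinsics'],T=T)
b=a.astype(int);m=((b[:,:,2]-b[:,:,0]>35)&(b[:,:,0]<60)).astype(np.uint8)
n,l,s,c=cv2.connectedComponentsWithStats(m);print([(s[i],c[i]) for i in range(1,n) if s[i][4]>100])
def silhouette(p):
    V=np.array([[x,y,z] for x in(-4,4) for y in(-30,30) for z in(-30,30)])/1e3
    W=ob+Rb.apply(V+p);h=cv2.convexHull(proj('wrist',W,cal).astype(np.float32));k=np.zeros((420,560),np.uint8);cv2.fillConvexPoly(k,h.astype(np.int32),1);return k
for p in([-.075,0,.036],[-.075,0,.046],[-.070,0,.036],[-.075,.005,.036]):
    k=silhouette(p);M=cv2.moments(k,True);print(p,M['m00'],M['m10']/M['m00'],M['m01']/M['m00'],cv2.boundingRect(k),(k&m).sum()/(k|m).sum())
P=np.array([[-45,45,-30],[105,45,-30],[64,24,-30],[86,24,-30],[64,-24,-30],[86,-24,-30],[105,-45,-30],[-45,-45,-30]])/1e3
print(proj('wrist',ob+Rb.apply(P+[-.075,0,.036]),cal))
for k in('tray_hole','plunger_top','stud_grip'):
    for d in finder.outline_of(k,'wrist')[:1]: print(k,d['confidence'],d['uv'],cv2.minAreaRect(cv2.findNonZero(d['region'].astype(np.uint8))))
E
```

```text
10.1 [ 0.5106 -0.0437  0.2762] [ 3.1316 -0.0101  1.1317]
[(array([274,  90,   9,  76, 612], dtype=int32), array([277.866 , 125.8546]))]
[-0.075, 0, 0.036] 858.0 278.0 127.5 (273, 89, 11, 78) 0.7132867132867133
[-0.075, 0, 0.046] 943.0 278.2608695652174 126.6086956521739 (273, 87, 12, 82) 0.6489925768822906
[-0.07, 0, 0.036] 967.0 283.8076525336091 126.71354705274044 (278, 89, 13, 78) 0.2621902478017586
[-0.075, 0.005, 0.036] 869.0 278.0 121.0 (273, 82, 11, 79) 0.6437291897891232
[[229.8928  79.1162]
 [388.6722  80.1085]
 [344.1269 103.2108]
 [366.9493 103.3372]
 [341.3226 153.7305]
 [363.2846 153.8184]
 [380.4036 174.7868]
 [232.695  174.2893]]
tray_hole 0.7 [298.8, 122.5] ((305.5, 126.0), (96.0, 165.0), 90.0)
plunger_top 0.68 [350.0, 128.0] ((351.5, 127.5), (11.0, 11.0), 90.0)
stud_grip 0.95 [355.2, 356.3] ((354.3767395019531, 355.8287658691406), (32.65447998046875, 16.5028018951416), 20.556045532226562)
```

The tray is seated where the model predicts. Next I'll go to the stud.

```bash
python3 - <<'E'
from ins import *
np.set_printoptions(precision=4,suppress=True)
print(ray('wrist',[354.4,355.8],.139),ray('top',[366.7,199.6],.125))
seg(cur(),(np.array([.485,-.33,.27]),R.from_euler('xyz',[np.pi,0,1.1])))
E
```

```text
[[ 0.5161 -0.2262  0.139 ]] [[ 0.5075 -0.2832  0.125 ]]
[-38.8  14.    0.6] [ 0.0013 -0.0014  0.0049]
[-38.7  14.2   0.6] [ 0.0013 -0.0014  0.0049]
[-38.6  14.4   0.7] [ 0.0013 -0.0014  0.0049]
[-38.5  14.6   0.7] [ 0.0013 -0.0014  0.0049]
[-38.5  14.8   0.7] [ 0.0013 -0.0014  0.0049]
[-38.4  14.9   0.8] [ 0.0013 -0.0014  0.0049]
[-38.3  15.1   0.8] [ 0.0013 -0.0014  0.0049]
-- 7
```

{"op": "play_rows", "data": {
  "rows": [
    [[0,-38.8,14,0.6,0.0013,-0.0014,0.005],[0,-38.7,14.2,0.6,0.0013,-0.0014,0.005],[0,-38.6,14.4,0.7,0.0013,-0.0014,0.005],[0,-38.5,14.6,0.7,0.0013,-0.0014,0.005],[0,-38.5,14.8,0.7,0.0013,-0.0014,0.005],[0,-38.4,14.9,0.8,0.0013,-0.0014,0.005],[0,-38.3,15.1,0.8,0.0013,-0.0014,0.005],[0,0,0,0,0,0,0]]
  ]
}}

```text
clock: 11.1
ee_pos: [0.4837, -0.3347, 0.2687]
tool_rot: [-3.141, 0.001, 1.093]
wrist_force: [-0.1, -0.4, -0.2]
gripper_width: 0.0854
finger_force: 0.0
```

{"op": "play_rows", "data": {
  "rows": [
    [[0,0,0,0,0,0,0],[0,0,0,0,0,0,0],[0,0,0,0,0,0,0]]
  ]
}}

```text
clock: 11.4
ee_pos: [0.4851, -0.3293, 0.2711]
tool_rot: [3.14, -0.0, 1.1]
wrist_force: [-0.8, -0.2, 0.8]
gripper_width: 0.0855
finger_force: 0.0
```

```bash
cat > stud.py <<'E'
from ins import *
from scipy.optimize import least_squares
np.set_printoptions(precision=4,suppress=True)
def look(fn):
    T=np.array(imaging.get_calibration('wrist')['T']);a=grab('wrist',fn)
    cal=dict(intrinsics=imaging.get_calibration('wrist')['intrinsics'],T=T)
    r=a[:,:,0].astype(int);g=a[:,:,1].astype(int);b=a[:,:,2].astype(int)
    m=((r>2.2*g)&(r>2.2*b)&(r>60)).astype(np.uint8)
    n,l,s,c=cv2.connectedComponentsWithStats(m);i=1+np.argmax(s[1:,4]);m=(l==i).astype(np.uint8)
    return a,m,cal,s[i]
def sil(p,cal,sc=4):
    V=np.array([[x,y,z] for x in(-35,35) for y in(-6,6) for z in(-20,20)])/1e3
    W=R.from_euler('z',p[2]).apply(V)+[p[0],p[1],p[3]]
    h=cv2.convexHull(proj('wrist',W,cal).astype(np.float32));return h
def fit(m,cal,z,p0):
    h0=cv2.findContours(m,0,1)[0][0];ref=cv2.minAreaRect(cv2.convexHull(h0))
    def cost(p):
        h=sil([*p,z],cal);k=np.zeros(m.shape,np.uint8);cv2.fillPoly(k,[np.round(h*16).astype(np.int32)],255,cv2.LINE_AA,4)
        return np.abs(k/255.-m).sum()
    from scipy.optimize import minimize
    best=minimize(cost,p0,method='Nelder-Mead',options=dict(initial_simplex=np.array(p0)+np.array([[0,0,0],[.01,0,0],[0,.01,0],[0,0,.15]])))
    return best.x,best.fun,m.sum()
E
python3 - <<'E'
from stud import *
o=robot.get_obs();print(o['ee_pos'],o['tool_rot'])
a,m,cal,s=look('w6.png');print(s)
for d in finder.spot_in('stud_grip','wrist')[:2]: print(d,ray('wrist',d['uv'],.119))
for d in finder.spot_in('spoon_tray','wrist')[:2]: print(d,ray('wrist',d['uv'],.09))
p,f,n=fit(m,cal,.119,[.51,-.285,1.07]);print(p,f,n)
seg(cur(),(np.array([p[0],p[1],.20]),R.from_euler('xyz',[np.pi,0,p[2]])))
v=cv2.imread('pics/w6.png');cv2.polylines(v,[sil([*p,.119],cal).astype(np.int32)],True,(0,255,0),1);cv2.imwrite('pics/w6o.png',v)
E
```

```text
[ 0.4851 -0.3293  0.2711] [ 3.1399 -0.0001  1.1   ]
[ 258  100   16   86 1252]
{'uv': [264.3, 141.2], 'confidence': 0.73} [[ 0.4987 -0.2807  0.119 ]]
{'uv': [285.4, 185.9], 'confidence': 0.59} [[ 0.4955 -0.3315  0.09  ]]
[ 0.5002 -0.2821  1.1166] 127.80392156862744 1252
[16.5 -2.7 23.7] [ 0.0006  0.0001 -0.0057]
[16.5 -2.6 23.7] [ 0.0006  0.0001 -0.0057]
[16.5 -2.5 23.7] [ 0.0006  0.0001 -0.0057]
-- 3
```

View pics/w6o.png

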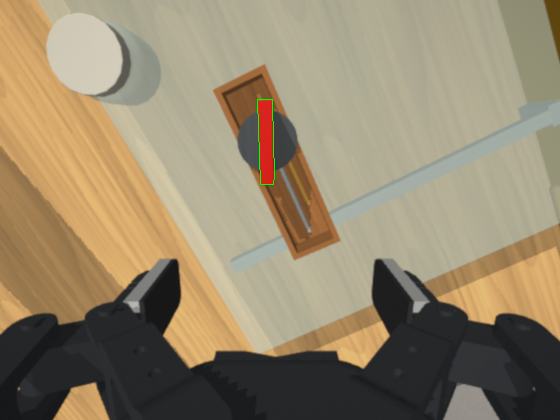

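The overlay shows the red wing fitted at (265,142), with the spoon tray around it and the jar well clear at (87,53).

```bash
python3 - <<'E'
from stud import *
p=[.5002,-.2821,1.1166]
c=seg(cur(),(np.array([p[0],p[1],.18]),R.from_euler('xyz',[np.pi,0,p[2]])),3)
seg(c,(np.array([p[0],p[1],.106]),R.from_euler('xyz',[np.pi,0,p[2]])),3)
E
```

```text
[16.5 -2.7 30.4] [ 0.0006  0.0001 -0.0057]
[16.5 -2.6 30.4] [ 0.0006  0.0001 -0.0057]
[16.5 -2.5 30.4] [ 0.0006  0.0001 -0.0057]
-- 3
[ 0.  -0.  24.7] [0. 0. 0.]
[ 0.  -0.  24.7] [0. 0. 0.]
[ 0.  -0.  24.7] [0. 0. 0.]
-- 3
```

{"op": "play_rows", "data": {
  "rows": [
    [[0,16.5,-2.7,30.4,0.0006,0,-0.0057],[0,16.5,-2.6,30.4,0.0006,0,-0.0057],[0,16.5,-2.5,30.4,0.0006,0,-0.0057],[0,0,0,24.7,0,0,0],[0,0,0,24.7,0,0,0],[0,0,0,24.7,0,0,0],[0,0,0,0,0,0,0],[0.5,0,0,0,0,0,0]]
  ],
  "grip_force": 60
}}

```text
clock: 12.35
ee_pos: [0.4999, -0.2827, 0.1057]
tool_rot: [-3.141, 0.0, 1.115]
wrist_force: [-0.2, 0.1, 0.9]
gripper_width: 0.0734
finger_force: 0.0
```

{"op": "play_rows", "data": {
  "rows": [
    [[1,0,0,0,0,0,0],[1,0,0,0,0,0,0],[1,0,0,0,0,0,0],[1,0,0,0,0,0,0],[1,0,0,0,0,0,0],[1,0,0,0,0,0,0]]
  ]
}}

```text
clock: 12.95
ee_pos: [0.5003, -0.2834, 0.1065]
tool_rot: [3.14, 0.0, 1.115]
wrist_force: [0.0, 0.6, 4.1]
gripper_width: 0.0113
finger_force: 59.0
```

```bash
python3 - <<'E'
from stud import *
p0,r0=cur();up=(p0+[0,0,.1],r0);y=base[2]+np.pi/2;print(y)
c=seg(up,(np.array([base[0],base[1],.165]),R.from_euler('xyz',[np.pi,0,y])))
E
```

```text
1.1270963267948966
[40.4 -2.7  5.9] [ 0.0002  0.0001 -0.0017]
[40.4 -2.6  5.9] [ 0.0002  0.0001 -0.0017]
[40.4 -2.6  5.9] [ 0.0002  0.0001 -0.0017]
[40.4 -2.5  5.9] [ 0.0002  0.0001 -0.0017]
[40.4 -2.4  5.9] [ 0.0002  0.0001 -0.0017]
[40.4 -2.3  5.9] [ 0.0002  0.0001 -0.0017]
[40.4 -2.3  5.9] [ 0.0002  0.0001 -0.0017]
-- 7
```

{"op": "play_rows", "data": {
  "rows": [
    [[1,0,0,-20,0,0,0],[1,0,0,-40,0,0,0],[1,0,0,-40,0,0,0]]
  ]
}}

```text
clock: 13.25
ee_pos: [0.4989, -0.2824, 0.2044]
tool_rot: [-3.136, -0.001, 1.115]
wrist_force: [0.6, -0.5, -0.3]
gripper_width: 0.0107
finger_force: 58.5
```

{"op": "play_rows", "data": {
  "rows": [
    [[1,40.4,-2.7,5.9,0,0,-0.0017],[1,40.4,-2.6,5.9,0,0,-0.0017],[1,40.4,-2.6,5.9,0,0,-0.0017],[1,40.4,-2.5,5.9,0,0,-0.0017],[1,40.4,-2.4,5.9,0,0,-0.0017],[1,40.4,-2.3,5.9,0,0,-0.0017],[1,40.4,-2.3,5.9,0,0,-0.0017],[1,0,0,0,0,0,0]]
  ]
}}

```text
clock: 14.05
ee_pos: [0.6075, -0.0158, 0.1616]
tool_rot: [-3.137, -0.001, 1.133]
wrist_force: [-0.4, -0.7, -0.8]
gripper_width: 0.0117
finger_force: 58.6
```

{"op": "play_rows", "data": {
  "rows": [
    [[1,0,0,0,0,0,0],[1,0,0,0,0,0,0],[1,0,0,0,0,0,0]]
  ]
}}

```text
clock: 14.35
ee_pos: [0.6072, -0.0223, 0.1643]
tool_rot: [-3.141, 0.0, 1.125]
wrist_force: [-1.0, -0.4, -1.7]
gripper_width: 0.0111
finger_force: 58.6
```

```bash
python3 - <<'E'
from stud import *
o=robot.get_obs();print(o['clock'],o['ee_pos'],o['tool_rot'],o['gripper_width'],o['wrist_force'])
a,m,cal,s=look('w7.png');print('red',s)
pp,rr=cur()
for dx in(-.004,-.002,0,.002,.004):
    g=pp+rr.apply([dx,0,-.0125]);h=sil([g[0],g[1],o['tool_rot'][2],g[2]],cal);print(dx,cv2.boundingRect(h))
# +x end edges of wing: top and bottom corners
def see(dx,dz):
    W=pp+rr.apply(np.array([[.035,-.006,-.02],[.035,.006,-.02],[.035,-.006,.02],[.035,.006,.02]])+[dx,0,dz]);return proj('wrist',W,cal).round(1).tolist()
print(see(0,-.0125));
for r in range(s[1],s[1]+s[3],3):
    c=np.where(m[r])[0]
    if len(c):print(r,c.min(),c.max(),end='; ')
g=ray('wrist',[[275,200]],.1)
for k in('plunger_top','tray_grip'):
    for d in finder.outline_of(k,'wrist')[:1]: print(k,d['confidence'],d['uv'],ray('wrist',d['uv'],.087))
# navy tab check
b=a.astype(int);n=((b[:,:,2]-b[:,:,0]>35)&(b[:,:,0]<60)).astype(np.uint8);print(cv2.boundingRect(n),n.sum())
V=np.array([[x,y,z] for x in(-4,4) for y in(-30,30) for z in(-30,30)])/1e3
print(cv2.boundingRect(proj('wrist',ob+Rb.apply(V+[-.075,0,.036]),cal).astype(np.float32)))
E
```

```text
14.35 [ 0.6072 -0.0223  0.1643] [-3.1412  0.0004  1.1249] 0.011091783014213359 [-0.9623 -0.3856 -1.6857]
red [ 260  189   33  168 5105]
-0.004 (258, 197, 34, 186)
-0.002 (258, 193, 34, 187)
0 (257, 189, 35, 187)
0.002 (257, 185, 35, 187)
0.004 (257, 181, 35, 186)
[[258.0, 212.4], [291.6, 212.4], [262.6, 189.8], [287.8, 189.8]]
189 266 285; 192 264 287; 195 263 288; 198 263 289; 201 262 290; 204 261 290; 207 261 291; 210 260 292; 213 260 292; 216 260 292; 219 260 292; 222 260 292; 225 260 292; 228 260 292; 231 260 292; 234 260 292; 237 260 292; 240 260 292; 243 260 292; 246 260 292; 249 260 291; 252 260 291; 255 260 292; 258 260 292; 261 260 292; 264 260 292; 267 260 292; 270 260 292; 273 260 292; 276 261 291; 279 261 291; 282 261 291; 285 261 291; 288 261 291; 291 261 291; 294 261 290; 297 261 290; 300 261 290; 303 261 290; 306 261 290; 309 261 290; 312 262 290; 315 262 290; 318 262 290; 321 262 290; 324 262 290; 327 262 290; 330 261 290; 333 262 290; 336 262 290; 339 262 290; 342 262 290; 345 262 290; 348 262 289; 351 262 289; 354 263 289; tray_grip 0.79 [173.5, 203.3] [[0.5468 0.0188 0.087 ]]
(114, 178, 50, 127) 1756
(112, 176, 65, 131)
```

The wing sits centred in the grip and the tray is still in place. Next I'll lower it into the slot.

{"op": "play_rows", "data": {
  "rows": [
    [[1,0.8,0,20,0,0,0],[1,0,0,14,0,0,0],[1,0,0,0,0,0,0],[1,0,0,4,0,0,0],[1,0,0,4,0,0,0],[1,0,0,4,0,0,0],[1,0,0,0,0,0,0],[1,0,0,0,0,0,0]]
  ]
}}

```text
clock: 15.3
ee_pos: [0.6081, -0.0203, 0.119]
tool_rot: [3.141, -0.0, 1.127]
wrist_force: [-0.1, -0.3, 0.8]
gripper_width: 0.0113
finger_force: 58.9
```

{"op": "play_rows", "data": {
  "rows": [
    [[1,0,0,3,0,0,0],[1,0,0,3,0,0,0],[1,0,0,3,0,0,0],[1,0,0,1.5,0,0,0],[1,0,0,0,0,0,0],[1,0,0,0,0,0,0]]
  ]
}}

```text
clock: 15.9
ee_pos: [0.6082, -0.0203, 0.1085]
tool_rot: [3.141, -0.0, 1.127]
wrist_force: [0.2, 0.8, 5.2]
gripper_width: 0.0114
finger_force: 59.4
```

{"op": "play_rows", "data": {
  "rows": [
    [[1,0,0,1,0,0,0],[1,0,0,0.5,0,0,0],[1,0,0,0,0,0,0],[1,0,0,0,0,0,0]]
  ]
}}

```text
clock: 16.3
ee_pos: [0.6082, -0.0203, 0.1085]
tool_rot: [3.14, -0.001, 1.127]
wrist_force: [-2.2, -0.1, 9.3]
gripper_width: 0.0115
finger_force: 60.3
```

{"op": "play_rows", "data": {
  "rows": [
    [[1,0,0,0,0,0,-0.13],[1,0,0,0,0,0,-0.13],[1,0,0,0,0,0,-0.13],[1,0,0,0,0,0,-0.13],[1,0,0,0,0,0,-0.13],[1,0,0,0,0,0,-0.13],[1,0,0,0,0,0,-0.13],[1,0,0,0,0,0,-0.13]]
  ]
}}

```text
clock: 17.1
ee_pos: [0.6085, -0.0196, 0.1085]
tool_rot: [3.139, 0.001, 2.172]
wrist_force: [-1.0, 2.1, 9.5]
gripper_width: 0.0113
finger_force: 60.2
```

{"op": "play_rows", "data": {
  "rows": [
    [[1,0,0,0,0,0,-0.13],[1,0,0,0,0,0,-0.13],[1,0,0,0,0,0,-0.13],[1,0,0,0,0,0,-0.13],[1,0,0,0,0,0,0],[1,0,0,0,0,0,0],[1,0,0,0,0,0,0]]
  ]
}}

```text
clock: 17.8
ee_pos: [0.6086, -0.0197, 0.1085]
tool_rot: [3.14, 0.002, 2.687]
wrist_force: [-1.0, 1.0, 10.2]
gripper_width: 0.0109
finger_force: 60.3
```

{"op": "play_rows", "data": {
  "rows": [
    [[1,0,0,-1.5,0,0,0],[1,0,0,-1,0,0,0],[1,0,0,0,0,0,0],[0.7,0,0,0,0,0,0],[0.4,0,0,0,0,0,0],[0.2,0,0,0,0,0,0],[0.2,0,0,0,0,0,0]]
  ]
}}

```text
clock: 18.5
ee_pos: [0.6071, -0.0203, 0.1078]
tool_rot: [-3.141, -0.002, 2.687]
wrist_force: [-0.2, 0.3, 0.7]
gripper_width: 0.0674
finger_force: 0.0
```

{"op": "play_rows", "data": {
  "rows": [
    [[0.2,0,0,-20,0,0,0],[0.2,0,0,-40,0,0,0],[0.2,0,0,-45,0,0,0],[0.2,0,0,-45,0,0,0],[0.2,-40,0,0,0,0,0],[0.2,0,0,0,0,0,0],[0.2,0,0,0,0,0,0],[0.2,0,0,0,0,0,0]]
  ]
}}

```text
clock: 19.3
ee_pos: [0.643, -0.0376, 0.2577]
tool_rot: [-3.141, -0.003, 2.687]
wrist_force: [-0.2, 1.0, -0.4]
gripper_width: 0.0685
finger_force: 0.0
```

```bash
python3 - <<'E'
from stud import *
o=robot.get_obs();print(o['clock'],o['ee_pos'],o['tool_rot'],o['wrist_force'])
a,m,cal,s=look('w8.png');print('red',s)
for z in(.123,.135):
    print(z,*fit(m,cal,z,[base[0],base[1],base[2]]))
b=a.astype(int);n=((b[:,:,2]-b[:,:,0]>35)&(b[:,:,0]<60)).astype(np.uint8);print(cv2.boundingRect(n),n.sum())
V=np.array([[x,y,z] for x in(-4,4) for y in(-30,30) for z in(-30,30)])/1e3
print(cv2.boundingRect(proj('wrist',ob+Rb.apply(V+[-.075,0,.036]),cal).astype(np.float32)))
E
```

```text
19.3 [ 0.643  -0.0376  0.2577] [-3.1409 -0.0028  2.687 ] [-0.1607  1.0327 -0.3869]
red [ 269  111   16   88 1327]
0.123 [ 0.6069 -0.0197 -0.4451] 142.04313725490198 1327
0.135 [ 0.6072 -0.0202 -0.45  ] 274.7607843137255 1327
(234, 47, 326, 175) 1107
(231, 45, 87, 28)
```

The stud fits best at locked height, crosswise to the slot to within about 0.1 degrees, and less than 2 mm from the slot centre. The tray hasn't moved. I'm handing in.

```bash
python3 -c "
from bench import robot
print(robot.job_done())"
```

```text
the job is handed in; nothing more can be done
None
```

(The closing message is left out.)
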